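# Seat the rail in the clamping jig and reset the station with the two-button pair

## Task

The clamping station has tripped because the pine rail is not seated: without picking it up, push the rail along its trough with the fingertips until it is fully home against the red end stop. Then reset the station: press the two green buttons together, one fingertip on each, hold both right down for at least two seconds, and let them both come up again. Never push one green button in without the other, leave the red stop button and the other things on the bench alone, and finish with the hand clear.

Things in the scene. Friction and masses are not known exactly. Their poses are not given: they have to be found in the camera images.
- jig: Fixed jig: plywood board 320 x 120 x 12 mm on the bench; origin under its centre, z up. x runs along the trough, away from the robot (within 20 degrees), to a red stop (90 wide, top at 62 mm) with its face at x = +120 mm; a clamp head behind it (x = 117 to 208) is 94 mm tall. Trough walls, 46 mm apart inside, rise to 24 mm above the bench.
- rail_mid (a point): Centre of the loose pine rail: 120 mm long (x, along the trough), 42 wide, 45 tall, about 120 g, sliding easily. It lies on the jig board in the trough: centre 34.5 mm above the bench, top 57 mm. A dark mark is on its near end. Fully home its centre is at x = +60 mm in the jig frame; at the start it is 45 to 105 mm short of that.
- panel: Fixed grey control box, 150 (x) x 190 (y) x 55 mm tall, left or right of the jig; origin under its centre on the bench, z up, x away from the robot within 30 degrees. Two green reset buttons on top at x = -30 mm, y = +32 and -32 mm; the red stop button at x = +45 mm, y = 0.
- reset_l_top (a point): Centre of the top face of the left (+y) green button: a round cap 34 mm across in a black collar 50 mm across. Unpressed its top is 79 mm above the bench and 12 mm above the collar. It moves with the button. The two green buttons are 64 mm apart centre to centre.
- reset_r_top (a point): The same for the right (-y) green button.
- reset_l (a joint): Travel of the left green button, pressed straight down against a spring: 0 m up, 0.008 m fully down; about 2 N starts it and 6 N holds it fully down. It springs back when released.
- reset_r (a joint): The same for the right green button.
- stop_top (a point): Centre of the top of the red stop button, not to be pressed: 32 mm across in a yellow collar 48 mm across, top 77 mm above the bench.
- stop (a joint): Travel of the red stop button: 0 m up, 0.006 m down. Leave at 0.
- chisel: Bystander: loose chisel lying along its x axis, wooden handle (26 mm thick, from x = -120 mm to 0), steel blade from 0 to +120 mm; origin at the handle's front end, at bench height.
- offcut: Bystander: loose pine offcut 75 x 45 x 30 mm; origin under its centre.
- glue: Bystander: white glue bottle with an orange cap, 60 mm across, 170 mm tall; origin under its centre.
- mallet: Bystander: loose wooden mallet lying down, 335 mm long, head 75 x 120 x 70 mm centred at x = +130 mm, handle towards -x; origin at bench height.
- dowel_cup: Bystander: blue cup 80 mm across, 90 mm tall; origin under its centre.
- try_square: Bystander: loose try square, dark wooden stock 110 x 22 x 18 mm centred at x = +50 mm, steel blade 25 mm wide reaching to y = +210 mm; origin at bench height.
- offcut_long: Bystander: loose pine offcut 160 x 50 x 35 mm; origin under its centre.

How it is judged:
On the way, in this order (a step that is already met when the one before it is completed fails the run):
1. the rail is pushed home against the red stop and lies still (x of rail_mid in the frame of jig above 0.057 m and y of rail_mid in the frame of jig between -0.006 and 0.006 m and z of rail_mid in the frame of jig below 0.038 m and angle between the x axis of rail_mid and the x axis of jig, either way round below 0.08 rad and angle between rail_mid's own z axis and vertical below 0.05 rad and linear speed of rail below 0.02 m/s), for 0.2 s.
2. both green buttons are held down together by the fingertips for two seconds, the rail still home (value of joint each of reset_l, reset_r above 0.0055 m and contact force between the fingers and reset_l above 0.5 N and contact force between the fingers and reset_r above 0.5 N and x of rail_mid in the frame of jig above 0.057 m and y of rail_mid in the frame of jig between -0.006 and 0.006 m and z of rail_mid in the frame of jig below 0.038 m and angle between the x axis of rail_mid and the x axis of jig, either way round below 0.08 rad and angle between rail_mid's own z axis and vertical below 0.05 rad), for 2 s.
At the end, for the whole second after the job is handed in: The rail lies still and flat within 3 mm of the red stop; both green buttons were then held down together by the fingertips for 2 s (each over 5.5 of its 8 mm) and are up again (within 1.5 mm), as is the red button; other things within 20 mm of their places (all of step 1 and value of joint each of reset_l, reset_r, stop below 0.0015 m); the robot touches nothing.
It fails at once if the rail is lifted out of its trough (more than 15 mm) or tipped up (height (world z) of rail_mid above 0.05 m or angle between rail_mid's own z axis and vertical above 0.35 rad).
It fails at once if one green button is pushed down while the other is still up ((value of joint reset_l above 0.0055 m and value of joint reset_r below 0.001 m) or (value of joint reset_r above 0.0055 m and value of joint reset_l below 0.001 m)).
It fails at once if the red stop button is pressed (value of joint stop above 0.002 m).
It fails at once if another thing on the bench is disturbed (moved more than 20 mm) (distance of any of chisel, offcut, glue, mallet, dowel_cup, try_square, offcut_long from where it was at the start of the episode above 0.02 m).
It also fails if it takes over 64 s, if anything falls off the work surface, if the arm or the gripper's body presses on something with over 40 N, if the wrist force passes 120 N, or if a joint passes its speed limit or range.

## Robot

A 6-joint arm with a two-finger parallel gripper is mounted at the origin on the work surface. World frame = base frame: x ahead of the robot, y to its left, z up, the work surface at z = 0. Lengths are in m, angles in rad, forces in N, time in s.
With the tool pointing down it reaches from about 0.225 to 0.875 m from the base axis. Payload 3.4 kg.
Tool frame: the origin (TCP) lies at the centre of the arm's flange, where the gripper is bolted on; the fingertips stand 173 mm ahead of it and the grasp point (between the pads) lies 155 mm ahead of it; z points along the fingers, y is the line along which they close (so a half turn about z gives the same grasp; the last joint's range is limited). The gripper opens to 85 mm and grips with 20 to 120 N. Pads are 22 mm wide; open, the fingers measure 114 mm over their backs; the gripper's body (76 mm by 85 mm) begins 54 mm behind the grasp point. The pads swing forward as they close: fully open they stand 13 mm farther back than shut.
Start: joints at [1.147, 0.276, 1.505, -0, 1.361, -0.121], TCP at [0.171, 0.549, 0.405] pointing down, gripper open.
Joint ranges: [-2.89, 2.89], [-0.75, 2.08], [0.22, 2.7], [-1.18, 4.32], [0.11, 2.71], [-2.7, 2.7]. Speed limits (rad/s): [2.57, 2.57, 3.14, 3.14, 3.14, 3.14].

## Interface

Orientations are given as a unit quaternion [x, y, z, w].
In Python, from plant import readout, viewer, manip gives the robot as it stands. The module is installed in compiled form; this text tells all that it offers.
- The arm moves only by the tool step_arm, never from a script. Its argument "increments" is a list of rows, each a list of 2 entries, a list of its own where there are three numbers: the shift along the tool's x, y, z in m, then the turn about the tool's z in rad. In form: [[[dx, dy, dz], turn], ...]. A call has exactly 8 rows; each row shifts and turns the commanded pose from where the row before left it, along the tool's axes as they then stand; what a row does not reach is not made up. A row lasts 1/12 s, in which the tool goes at most 41.7 mm and 7.16 degrees, less where a joint would pass 70% of its speed; a pose out of reach is approached as far as the arm can. A call with a gripper value outside its range is refused whole. "hand" is the finger opening in m, from 0 to 0.0854, set as the call begins (left out, the last holds). The fingers move at their own pace and stop on an object; "newtons" is the grip in N (left out, the last holds). Time passes only in rows, so rows that do not move let the fingers close, or fill a call up. It gives the time, the measured TCP pose, the force, the opening and the grip force at its end, in the units of the state.
- readout.sense(): the state, without advancing time (a new reading comes with each control period).
- viewer.get_image(name): name is "scene" or "side" or "wrist"; returns the picture (400x640x3 uint8, red, green, blue); there is no depth.
- viewer.camera_info(name): a dict with "fx", "fy", "cx", "cy" (pixels), "world_to_cam" (4x4, takes a point from world to camera coordinates); the wrist camera has in their place "tool_from_camera" (4x4, takes a point from camera to tool coordinates, whose origin is the TCP and whose axes are the flange's). Camera axes: x right, y up, looking along -z (the intrinsics and any distortion apply to the point x, -y, -z); pixel columns grow to the right and rows downward; lengths in m; the calibration is good to about 2 mm. The wrist camera is an equidistant fisheye: a pixel r from the principal point sees the ray r / f radians off the axis. A picture is of the moment at which its call begins: read the wrist's pose just before it. camera_info takes no time and is no camera call.
- manip.job_done(): hands the job in; it is judged then, once.
The state is a dict: "time_s": time; "q": joint angles; "joint_velocities": joint speeds; "effort": joint torques, N m; "tcp_pos": TCP position; "tool_rot": TCP orientation; "force": force on the tool from outside, world axes, zero at the start; "moment": the same for the moment, N m; "opening": opening from 0.0 (shut) to 1.0 (fully open); "finger_force": force on a finger pad.
Only numpy, scipy, OpenCV 4.12 (cv2) and the standard library are available. Lean on these libraries where they do the work, as an engineer would, in place of code of your own. Each camera call takes 0.05 s, during which the arm holds its last target. There are 200 camera calls.

## Working session

There is one attempt and no reset: what is moved stays moved. The work goes in short steps, Python scripts to look and compute and a tool call to move; the robot and the scene stay as the last step left them, time stands still between calls to the robot, and variables do not carry over. Pictures are saved under pics/ and viewed, at most 10 in all, crops included, and the job is handed in when it is done.

Besides the shell and the picture viewer there is one more tool, called after "Emit:" as name(argument=value, ...) on one line, values as JSON. step_arm: Moves the arm, as the interface text tells. Its arguments: {"type":"object","properties":{"increments":{"type":"array"},"hand":{"type":"number"},"newtons":{"type":"number"}},"required":["increments"]}

```bash
mkdir -p pics; python3 - <<'E'
from plant import readout, viewer
import cv2,json
s=readout.sense();print(s)
for n in("scene","side","wrist"):
    im=viewer.get_image(n);cv2.imwrite(f"pics/{n}0.png",im[:,:,::-1]);i=viewer.camera_info(n);print(n,i)
E
```

```text
{'time_s': 0.0, 'q': array([ 1.14699840e+00,  2.76582769e-01,  1.50618020e+00,  4.55807633e-06,
        1.36070754e+00, -1.21022228e-01]), 'joint_velocities': array([ 0.00067262, -0.0004696 , -0.00023144,  0.00140967,  0.00096973,
        0.00261165]), 'effort': array([ 2.32467894e-03, -4.16780162e+01, -2.45810598e+01,  3.13236551e-04,
        1.06414862e-02,  8.73011061e-06]), 'tcp_pos': array([0.17136814, 0.54862544, 0.40382764]), 'tool_rot': array([ 1.50810657e-01,  9.88562221e-01, -9.03707909e-04, -2.54768716e-04]), 'force': array([-0.15382233, -0.42552767, -0.67236463]), 'moment': array([-0.00701879,  0.00316754, -0.03649952]), 'finger_force': 0.0, 'opening': 1.0001310411539739}
scene {'fx': 396.9147375415468, 'fy': 396.9147375415468, 'cx': 318.31535144366933, 'cy': 197.93664230493874, 'world_to_cam': array([[-0.82959549,  0.55830498, -0.00817792,  0.42973905],
       [-0.47654218, -0.70031778,  0.53147207,  0.19273901],
       [ 0.29099637,  0.44480395,  0.84703634, -1.48642992],
       [ 0.        ,  0.        ,  0.        ,  1.        ]])}
side {'fx': 386.24475787900406, 'fy': 386.24475787900406, 'cx': 322.2275200294408, 'cy': 194.2298853683377, 'world_to_cam': array([[ 0.98571826, -0.1675381 ,  0.0170438 , -0.53039669],
       [ 0.09142686,  0.61739859,  0.78131947, -0.10701299],
       [-0.1414236 , -0.76860261,  0.62389854, -1.36332973],
       [ 0.        ,  0.        ,  0.        ,  1.        ]])}
wrist {'fx': 309.70691628693146, 'fy': 309.70691628693146, 'cx': 315.83278440805793, 'cy': 195.75720672097128, 'tool_from_camera': array([[-1.03930746e-03,  9.56247970e-01,  2.92555534e-01,
         7.54135354e-02],
       [ 9.99998825e-01,  6.64049971e-04,  1.38199335e-03,
         4.28149235e-04],
       [ 1.12725684e-03,  2.92556627e-01, -9.56247536e-01,
         3.17820096e-02],
       [ 0.00000000e+00,  0.00000000e+00,  0.00000000e+00,
         1.00000000e+00]])}
```

View pics/scene0.png

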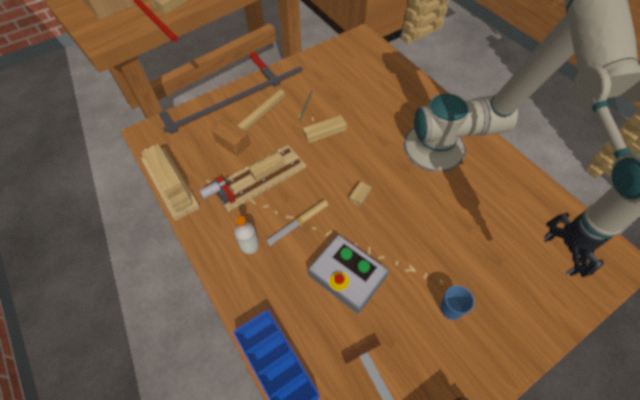

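View pics/side0.png

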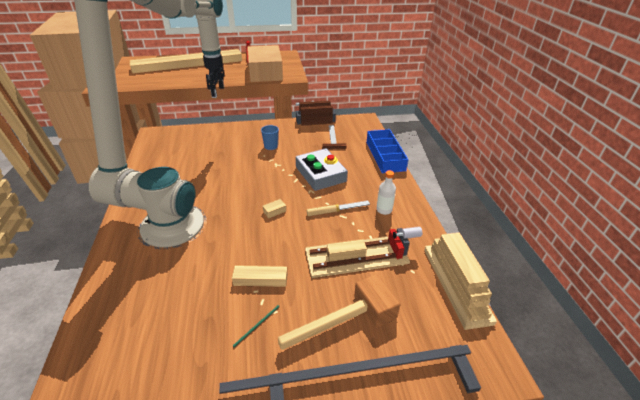

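View pics/wrist0.png

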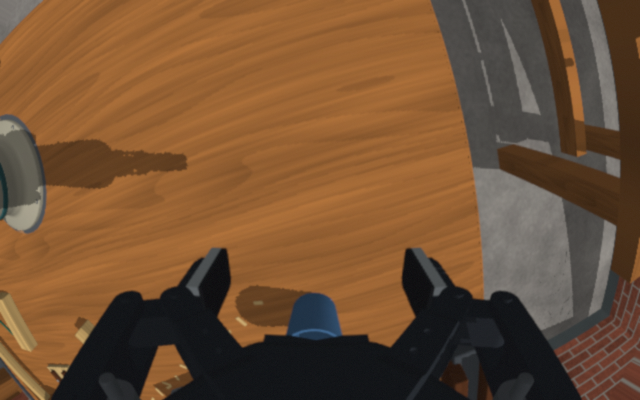

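The scene view shows the panel with its green buttons near (345,254) and (363,267) and its red button near (339,281). The jig is near (262,178). In the side view the panel is near (320,168) and the jig near (358,255). The wrist view shows only bare bench and the cup. Next I'll enlarge the jig and segment the buttons.

```bash
cat > h.py <<'E'
import numpy as np,cv2
from plant import viewer,readout
from scipy.spatial.transform import Rotation as R
def ray(n,u,v):
    i=viewer.camera_info(n);W=i["world_to_cam"];d=np.array([(u-i["cx"])/i["fx"],-(v-i["cy"])/i["fy"],-1.])
    return -W[:3,:3].T@W[:3,3],W[:3,:3].T@d
def atz(n,u,v,z):
    o,d=ray(n,u,v);return o+d*(z-o[2])/d[2]
def proj(n,P):
    i=viewer.camera_info(n);W=i["world_to_cam"];c=W[:3,:3]@P+W[:3,3]
    return np.array([i["cx"]+i["fx"]*c[0]/-c[2],i["cy"]-i["fy"]*c[1]/-c[2]])
def watz(u,v,z,s):
    "wrist fisheye pixel -> world point at height z, s = state"
    i=viewer.camera_info("wrist");a=np.array([(u-i["cx"]),-(v-i["cy"])]);r=np.hypot(*a);t=r/i["fx"]
    d=np.array([*(a/r*np.sin(t)),-np.cos(t)]);T=i["tool_from_camera"];Q=R.from_quat(s["tool_rot"]).as_matrix()
    o=s["tcp_pos"]+Q@T[:3,3];d=Q@T[:3,:3]@d;return o+d*(z-o[2])/d[2]
def blobs(im,col,box=None,amin=15):
    h=cv2.cvtColor(im,cv2.COLOR_RGB2HSV);H,S,V=[h[...,k].astype(int) for k in range(3)]
    m={"g":(H>50)&(H<80)&(S>130)&(V>60),"r":((H<6)|(H>174))&(S>170)&(V>90)}[col].astype(np.uint8)
    n,_,st,c=cv2.connectedComponentsWithStats(m)
    return [(c[k].round(1).tolist(),int(st[k,4])) for k in range(1,n) if st[k,4]>=amin and (box is None or (box[0]<c[k][0]<box[2] and box[1]<c[k][1]<box[3]))]
E
python3 - <<'E'
from h import *
ims={n:cv2.imread(f"pics/{n}0.png")[:,:,::-1] for n in("scene","side")}
for n,b in(("scene",(290,220,400,320)),("side",(280,130,360,200))):
    for c,z in(("g",.079),("r",.077)):
        for p,a in blobs(ims[n],c,b): print(n,c,p,a,atz(n,*p,z).round(4))
a=cv2.resize(ims["scene"][140:215,195:315],(800,500),interpolation=3)[:300*2];b=cv2.resize(ims["side"][215:285,295:435],(800,400),interpolation=3)
cv2.imwrite("pics/jA.png",a[...,::-1]);cv2.imwrite("pics/jB.png",b[...,::-1])
E
```

```text
scene g [345.9, 253.4] 112 [0.5501 0.1948 0.079 ]
scene g [363.4, 266.0] 122 [0.5315 0.2554 0.079 ]
scene r [338.8, 278.2] 44 [0.6116 0.245  0.077 ]
side g [310.5, 157.7] 40 [0.5284 0.2356 0.079 ]
side g [317.1, 165.2] 48 [0.5465 0.1785 0.079 ]
side r [330.4, 156.8] 23 [0.6104 0.2337 0.077 ]
```

View pics/jA.png

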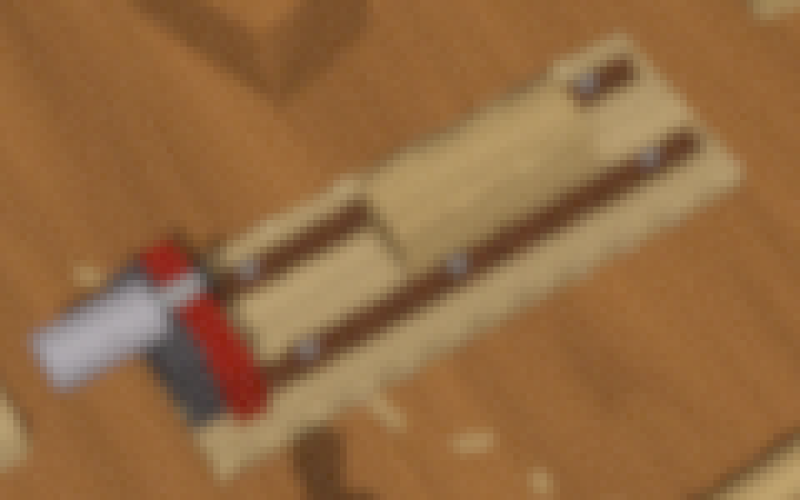

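View pics/jB.png

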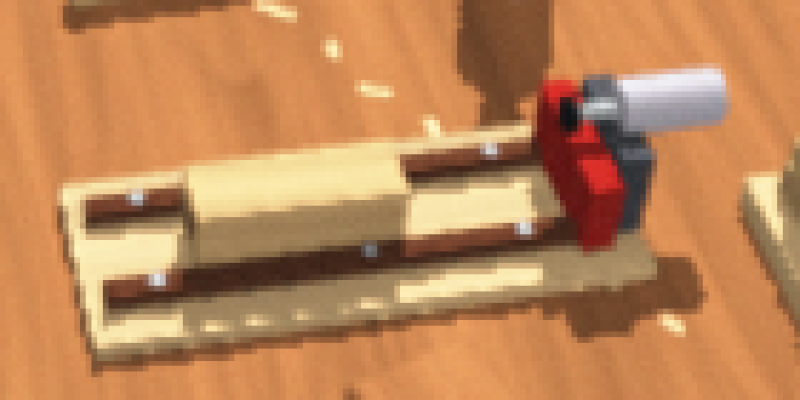

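Crop A (scene) puts the board corners at crop pixels (625,35), (745,168) and (220,478). Rail top corners are about (365,190), (405,275) and (590,110). Crop B (side) puts board corners at (62,185), (98,348) and (655,265), and the rail's near-end top corners at (185,172) and (190,225).

```bash
python3 - <<'E'
from h import *
A=lambda u,v,z:atz("scene",195+u/6.6667-.4,140+v/6.6667-.4,z).round(4)
B=lambda u,v,z:atz("side",295+u/5.714-.4,215+v/5.714-.4,z).round(4)
for n,p in(("nR",(625,35)),("nL",(745,168)),("fL",(220,478))): print("A board",n,A(*p,.012))
for n,p in(("nL",(62,185)),("nR",(98,348)),("fR",(655,265))): print("B board",n,B(*p,.012))
print("A rail far R,L",A(365,190,.057),A(405,275,.057),"A nearR",A(560,65,.057),"nearL",A(595,140,.057))
print("B rail near L,R",B(187,172,.057),B(192,228,.057),"far",B(405,142,.057),B(408,190,.057))
E
```

```text
A board nR [ 0.4484 -0.3036  0.012 ]
A board nL [ 0.4434 -0.188   0.012 ]
A board fL [ 0.7674 -0.1739  0.012 ]
B board nL [ 0.4495 -0.1901  0.012 ]
B board nR [ 0.4525 -0.3112  0.012 ]
B board fR [ 0.7686 -0.3009  0.012 ]
A rail far R,L [ 0.6308 -0.2577  0.057 ] [ 0.6397 -0.1992  0.057 ] A nearR [ 0.5048 -0.2719  0.057 ] nearL [ 0.5155 -0.2184  0.057 ]
B rail near L,R [ 0.5138 -0.2333  0.057 ] [ 0.5091 -0.2746  0.057 ] far [ 0.6393 -0.229   0.057 ] [ 0.6315 -0.2651  0.057 ]
```

Emit:
step_arm(increments=[[[0,0,0],-0.115],[[0,0,0],-0.115],[[0,0,0],-0.11],[[0,-0.02,0],0],[[0,-0.03,0],0],[[0,-0.034,0],0],[[0,-0.036,0],0],[[0,-0.036,0],0]], hand=0, newtons=40)

```text
time_s: 0.82
tcp_pos: [0.177, 0.3915, 0.4042]
tool_rot: [-0.019, 1.0, -0.0, -0.0]
force: [1.4, -0.9, 1.5]
opening: 0.002
finger_force: 0.0
```

Emit:
step_arm(increments=[[[-0.02,-0.034,0],0],[[-0.02,-0.034,0],0],[[-0.02,-0.034,0],0],[[-0.02,-0.034,0],0],[[-0.02,-0.034,0],0],[[-0.02,-0.034,0],0],[[-0.02,-0.034,0],0],[[-0.02,-0.034,0],0]])

```text
time_s: 1.48
tcp_pos: [0.3475, 0.1252, 0.4048]
tool_rot: [-0.019, 1.0, 0.0, 0.0]
force: [0.7, 1.2, 0.5]
opening: 0.003
finger_force: 0.0
```

Emit:
step_arm(increments=[[[-0.015,-0.036,0.005],0],[[-0.015,-0.036,0.005],0],[[-0.015,-0.036,0.005],0],[[-0.015,-0.036,0.005],0],[[-0.015,-0.036,0.005],0],[[-0.01,-0.036,0.005],0],[[0,-0.03,0.005],0],[[0,-0.02,0.005],0]])

```text
time_s: 2.15
tcp_pos: [0.4427, -0.1385, 0.3641]
tool_rot: [-0.018, 1.0, -0.0, -0.0]
force: [0.1, 0.1, 0.2]
opening: -0.001
finger_force: 0.0
```

Emit:
step_arm(increments=[[[0,-0.03,0],0],[[0,-0.03,0],0],[[0,-0.03,0],0],[[0,-0.02,0],0],[[0,0,0],0],[[0,0,0],0],[[0,0,0],0],[[0,0,0],0]])

```text
time_s: 2.82
tcp_pos: [0.446, -0.2444, 0.3645]
tool_rot: [-0.019, 1.0, 0.001, -0.0]
force: [-0.4, 0.1, 0.3]
opening: 0.0
finger_force: 0.0
```

```bash
python3 - <<'E'
from h import *
s=readout.sense();np.save("s1.npy",np.r_[s["tcp_pos"],s["tool_rot"]]);print(s["tcp_pos"])
im=viewer.get_image("wrist");cv2.imwrite("pics/w1.png",im[:,:,::-1])
E
```

```text
[ 0.44598885 -0.24435259  0.36451702]
```

View pics/w1.png

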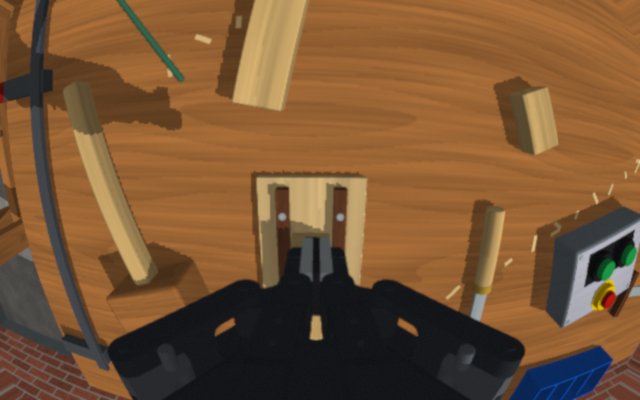

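The wrist view shows the board's near corners at (256,176) and (367,179), its left edge down to about (363,283), and screws at (282,217) and (340,217). The fingertips are near (316,240). The panel is at the right edge, with its buttons around (606,270), (629,256) and (606,297).

```bash
python3 - <<'E'
from h import *
a=np.load("s1.npy");s=dict(tcp_pos=a[:3],tool_rot=a[3:])
for n,p,z in(("nR",(256,176),.012),("nL",(367,179),.012),("R edge low",(263,284),.012),("L edge low",(363,283),.012),("scrR",(282,217),.024),("scrL",(340,217),.024)): print(n,watz(*p,z,s).round(4))
im=cv2.imread("pics/w1.png")[:,:,::-1]
for c,z in(("g",.079),("r",.077)):
    for p,ar in blobs(im,c,(540,200,640,340)): print(c,p,ar,watz(*p,z,s).round(4))
print(R.from_quat(s["tool_rot"]).as_matrix().round(3))
E
```

```text
nR [ 0.4487 -0.3081  0.012 ]
nL [ 0.4477 -0.1885  0.012 ]
R edge low [ 0.5849 -0.3039  0.012 ]
L edge low [ 0.5786 -0.1807  0.012 ]
scrR [ 0.49   -0.2783  0.024 ]
scrL [ 0.4876 -0.2163  0.024 ]
g [628.4, 255.0] 202 [0.5248 0.2359 0.079 ]
g [606.1, 268.8] 253 [0.5425 0.178  0.079 ]
r [609.1, 300.3] 110 [0.6076 0.2361 0.077 ]
[[-0.999 -0.038 -0.001]
 [-0.038  0.999  0.001]
 [ 0.     0.001 -1.   ]]
```

Emit:
step_arm(increments=[[[-0.0145,-0.002,0],0],[[-0.0145,-0.002,0],0],[[0,0,0.03],0],[[0,0,0.035],0],[[0,0,0.035],0],[[0,0,0.03],0],[[0,0,0.02],0],[[0,0,0.01],0]])

```text
time_s: 3.53
tcp_pos: [0.4744, -0.2466, 0.2021]
tool_rot: [-0.019, 1.0, 0.002, -0.002]
force: [0.5, 0.1, -0.8]
opening: -0.002
finger_force: 0.0
```

Emit:
step_arm(increments=[[[0,0,0],0],[[0,0,0],0],[[-0.005,0,0],0],[[-0.005,0,0],0],[[-0.005,0,0],0],[[-0.005,0,0],0],[[-0.005,0,0],0],[[-0.005,0,0],0]])

```text
time_s: 4.2
tcp_pos: [0.5057, -0.2472, 0.205]
tool_rot: [-0.019, 1.0, -0.0, -0.0]
force: [-1.7, -0.5, 1.6]
opening: -0.002
finger_force: 0.8
```

Emit:
step_arm(increments=[[[-0.005,0,0],0],[[-0.005,0,0],0],[[-0.005,0,0],0],[[-0.005,0,0],0],[[-0.005,0,0],0],[[-0.005,0,0],0],[[-0.005,0,0],0],[[-0.005,0,0],0]])

```text
time_s: 4.87
tcp_pos: [0.5459, -0.2457, 0.2046]
tool_rot: [-0.019, 1.0, 0.0, 0.0]
force: [-1.0, -0.7, 0.8]
opening: -0.003
finger_force: 0.5
```

Emit:
step_arm(increments=[[[-0.005,0,0],0],[[-0.005,0,0],0],[[-0.005,0,0],0],[[-0.005,0,0],0],[[-0.003,0,0],0],[[-0.003,0,0],0],[[-0.003,0,0],0],[[-0.003,0,0],0]])

```text
time_s: 5.53
tcp_pos: [0.5775, -0.2445, 0.2046]
tool_rot: [-0.019, 1.0, 0.0, -0.0]
force: [0.6, 0.3, -0.2]
opening: -0.001
finger_force: 0.3
```

Emit:
step_arm(increments=[[[-0.0015,0,0],0],[[-0.0015,0,0],0],[[-0.0015,0,0],0],[[-0.0015,0,0],0],[[-0.0015,0,0],0],[[-0.0015,0,0],0],[[-0.001,0,0],0],[[-0.001,0,0],0]])

```text
time_s: 6.2
tcp_pos: [0.5883, -0.2442, 0.2047]
tool_rot: [-0.019, 1.0, 0.0, -0.0]
force: [-1.6, 0.3, -0.4]
opening: -0.001
finger_force: 0.5
```

Emit:
step_arm(increments=[[[-0.001,0,0],0],[[-0.001,0,0],0],[[-0.001,0,0],0],[[-0.001,0,0],0],[[-0.001,0,0],0],[[-0.001,0,0],0],[[-0.001,0,0],0],[[-0.001,0,0],0]])

```text
time_s: 6.87
tcp_pos: [0.5963, -0.2439, 0.2047]
tool_rot: [-0.019, 1.0, 0.0, -0.0]
force: [-0.5, 0.0, 0.4]
opening: 0.004
finger_force: 0.5
```

Emit:
step_arm(increments=[[[-0.001,0,0],0],[[-0.001,0,0],0],[[-0.001,0,0],0],[[-0.001,0,0],0],[[-0.001,0,0],0],[[-0.001,0,0],0],[[0,0,0],0],[[0,0,0],0]])

```text
time_s: 7.53
tcp_pos: [0.5993, -0.2438, 0.2047]
tool_rot: [-0.019, 1.0, 0.0, -0.004]
force: [-11.0, -1.8, 6.8]
opening: -0.0
finger_force: 5.5
```

Emit:
step_arm(increments=[[[0.002,0,0],0],[[0.005,0,0],0],[[0.01,0,0],0],[[0.015,0,0],0],[[0,0,-0.03],0],[[0,0,-0.035],0],[[0,0,-0.04],0],[[0,0,-0.035],0]])

```text
time_s: 8.2
tcp_pos: [0.57, -0.2448, 0.3467]
tool_rot: [-0.019, 1.0, -0.0, 0.001]
force: [0.8, -1.5, 0.7]
opening: -0.003
finger_force: 0.0
```

```bash
python3 - <<'E'
from h import *
a=viewer.get_image("scene")[140:215,195:315];b=viewer.get_image("side")[215:285,295:435]
cv2.imwrite("pics/home.png",np.vstack([cv2.resize(a,(480,300),interpolation=3),cv2.resize(b,(480,240),interpolation=3)])[...,::-1])
E
```

```text
(no output)
```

View pics/home.png

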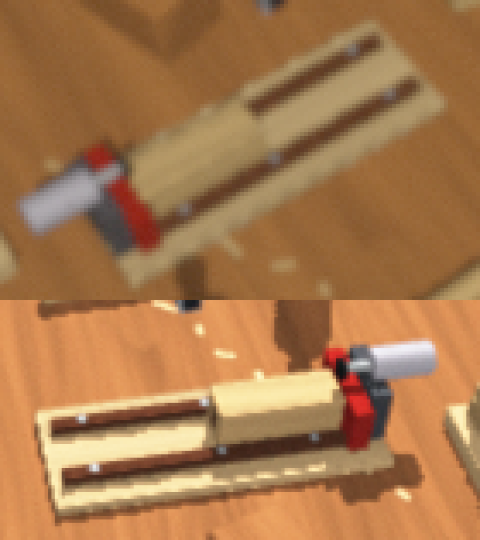

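Emit:
step_arm(increments=[[[0.01,0.02,0],0],[[0.01,0.034,0],0],[[0.01,0.034,0],0],[[0.01,0.034,0],0],[[0.01,0.034,0],0],[[0.01,0.034,0],0],[[0.01,0.034,0],0],[[0.01,0.034,0],0]], hand=0.05)

```text
time_s: 8.97
tcp_pos: [0.4795, 0.0114, 0.3441]
tool_rot: [-0.018, 1.0, 0.0, 0.0]
force: [0.7, -0.5, -0.1]
opening: 0.585
finger_force: 0.0
```

Emit:
step_arm(increments=[[[0,0.036,0],0],[[0,0.036,0],0],[[0,0.036,0],0],[[0,0.036,0],0],[[0,0.036,0],0],[[0,0,0],-0.09],[[0,0,0],-0.09],[[0,0,0],-0.08]])

```text
time_s: 9.63
tcp_pos: [0.4734, 0.1909, 0.344]
tool_rot: [-0.151, 0.988, 0.0, -0.0]
force: [0.1, 0.1, -0.0]
opening: 0.585
finger_force: 0.0
```

Both crops show the rail flat in its trough with its far end against the red stop: upper crop around (130,150) to (265,110), lower crop (215,390) to (345,380). Next is the panel.

Emit:
step_arm(increments=[[[0,0,0],0],[[0,0,0],0],[[0,0,0],0],[[0,0,0],0],[[0,0,0],0],[[0,0,0],0],[[0,0,0],0],[[0,0,0],0]])

```text
time_s: 10.3
tcp_pos: [0.4741, 0.1898, 0.3447]
tool_rot: [-0.148, 0.989, 0.0, 0.0]
force: [-0.4, -0.1, -0.4]
opening: 0.586
finger_force: 0.0
```

```bash
python3 - <<'E'
from h import *
s=readout.sense();im=viewer.get_image("wrist");cv2.imwrite("pics/w2.png",im[:,:,::-1])
print(s["tcp_pos"],R.from_quat(s["tool_rot"]).as_matrix().round(3))
for c,z in(("g",.079),("r",.077)):
    for p,ar in blobs(im,c): print(c,p,ar,watz(*p,z,s).round(4))
E
```

```text
[0.47409761 0.18976436 0.34474675] [[-0.956 -0.292  0.   ]
 [-0.292  0.956  0.   ]
 [-0.     0.    -1.   ]]
g [292.9, 272.5] 1111 [0.5436 0.1905 0.079 ]
g [356.3, 272.7] 605 [0.5279 0.2439 0.079 ]
r [21.3, 274.8] 388 [ 0.6995 -0.1674  0.077 ]
r [326.3, 330.8] 389 [0.6022 0.2402 0.077 ]
```

View pics/w2.png

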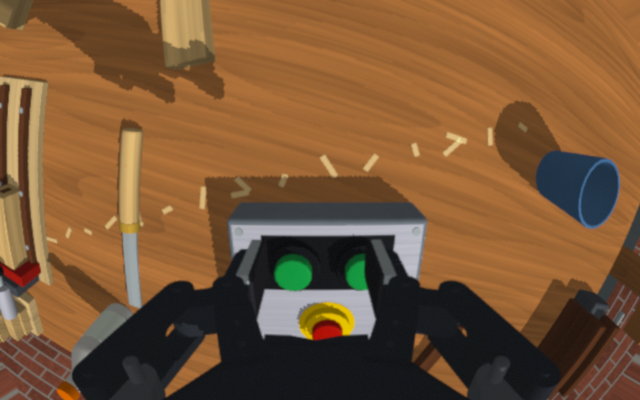

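The wrist view shows the panel square to the tool: front top corners at (230,222) and (424,222), the right green cap whole at (293,272), and the left one partly hidden by the finger at (356,272). I'll check the midpoint against the box edge and the full cap.

```bash
python3 - <<'E'
from h import *
s=readout.sense();M=R.from_quat(s["tool_rot"]).as_matrix()
a,b=watz(230,222,.055,s),watz(424,222,.055,s);m=(a+b)/2
print(a,b,np.linalg.norm(a-b),np.arctan2(-(b-a)[0],(b-a)[1]))
f=-M[:,0];print("mid from edge",m+.045*f,"mid from R cap",np.array([.5436,.1905,0])+.032*M[:,1])
for t in(m+.045*f,np.array([.5436,.1905,0])+.032*M[:,1]): print((M.T@(t-s["tcp_pos"])).round(4))
E
```

```text
[0.52469153 0.12315194 0.055     ] [0.47250811 0.29564205 0.055     ] 0.18021083952818023 0.2937761968148321
mid from edge [0.54163053 0.22256354 0.05500426] mid from R cap [5.34237124e-01 2.21099617e-01 2.93920252e-06]
[-0.0742  0.0115  0.2897]
[-0.0667  0.0123  0.3447]
```

Emit:
step_arm(increments=[[[-0.023,0.004,0],0],[[-0.023,0.004,0],0],[[-0.023,0.004,0],0],[[0,0,0.025],0],[[0,0,0.03],0],[[0,0,0.02],0],[[0,0,0.008],0],[[0,0,0],0]])

```text
time_s: 11.02
tcp_pos: [0.5358, 0.2213, 0.2595]
tool_rot: [-0.148, 0.989, -0.0, -0.002]
force: [0.6, -0.9, -0.2]
opening: 0.587
finger_force: 0.0
```

```bash
python3 - <<'E'
from h import *
s=readout.sense();print(s["tcp_pos"],s["force"],s["opening"])
a=viewer.get_image("scene")[220:320,290:410];b=viewer.get_image("side")[120:200,275:371];w=viewer.get_image("wrist")[180:400,180:480]
o=[cv2.resize(x,(400,300),interpolation=3) for x in(a,b,w)]
cv2.imwrite("pics/press.png",np.vstack([np.hstack(o[:2]),np.hstack([o[2],o[2]*0])])[...,::-1])
E
```

```text
[0.53578008 0.22133635 0.25953955] [ 0.59016475 -0.9073306  -0.15904714] 0.5870700047318318
```

View pics/press.png

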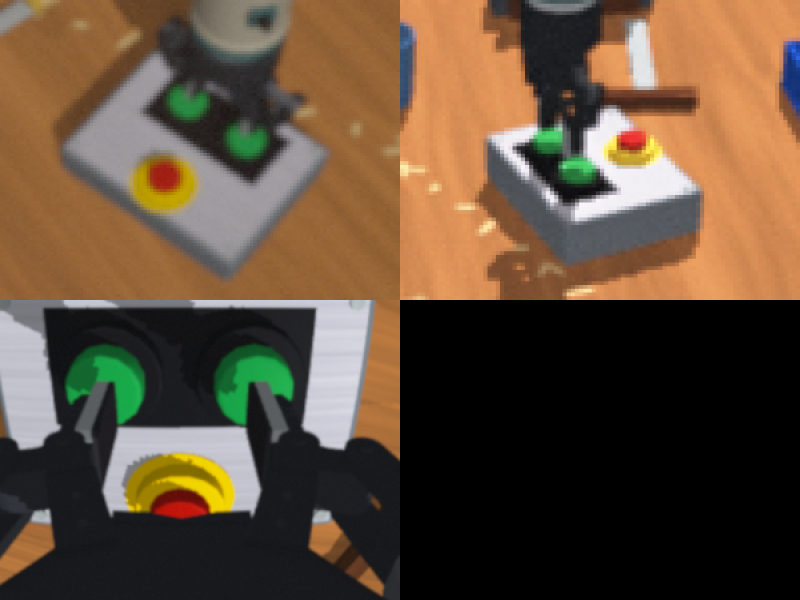

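Both fingertips stand just above the green caps, symmetric in the wrist crop at (105,385) and (262,385), and the red button is clear. Now I press slowly.

Emit:
step_arm(increments=[[[0,0,0.0015],0],[[0,0,0.0015],0],[[0,0,0.0015],0],[[0,0,0.0015],0],[[0,0,0.0015],0],[[0,0,0.0015],0],[[0,0,0],0],[[0,0,0],0]])

```text
time_s: 11.83
tcp_pos: [0.5365, 0.2215, 0.2525]
tool_rot: [-0.148, 0.989, 0.0, -0.0]
force: [0.5, -0.4, 0.5]
opening: 0.584
finger_force: 0.0
```

Emit:
step_arm(increments=[[[0,0,0.001],0],[[0,0,0.001],0],[[0,0,0.001],0],[[0,0,0.001],0],[[0,0,0.001],0],[[0,0,0],0],[[0,0,0],0],[[0,0,0],0]])

```text
time_s: 12.5
tcp_pos: [0.5365, 0.2216, 0.2481]
tool_rot: [-0.148, 0.989, 0.0, 0.0]
force: [-0.7, -0.0, 5.3]
opening: 0.587
finger_force: 2.3
```

Emit:
step_arm(increments=[[[0,0,0.001],0],[[0,0,0.001],0],[[0,0,0.001],0],[[0,0,0.001],0],[[0,0,0.001],0],[[0,0,0.001],0],[[0,0,0],0],[[0,0,0],0]])

```text
time_s: 13.17
tcp_pos: [0.5365, 0.2215, 0.2428]
tool_rot: [-0.148, 0.989, 0.0, 0.0]
force: [-2.2, -0.4, 9.3]
opening: 0.588
finger_force: 5.0
```

Emit:
step_arm(increments=[[[0,0,0.001],0],[[0,0,0.001],0],[[0,0,0.001],0],[[0,0,0.001],0],[[0,0,0],0],[[0,0,0],0],[[0,0,0],0],[[0,0,0],0]])

```text
time_s: 13.83
tcp_pos: [0.5363, 0.2215, 0.2412]
tool_rot: [-0.148, 0.989, 0.0, 0.001]
force: [-6.8, -2.5, 23.8]
opening: 0.585
finger_force: 11.8
```

Both buttons are bottomed: 24 N in total, and the arm no longer follows its command. I'll hold for about 2.7 s.

Emit:
step_arm(increments=[[[0,0,0],0],[[0,0,0],0],[[0,0,0],0],[[0,0,0],0],[[0,0,0],0],[[0,0,0],0],[[0,0,0],0],[[0,0,0],0]])

```text
time_s: 14.5
tcp_pos: [0.5363, 0.2215, 0.2413]
tool_rot: [-0.148, 0.989, 0.0, 0.001]
force: [-6.4, -1.7, 23.9]
opening: 0.583
finger_force: 11.8
```

Emit:
step_arm(increments=[[[0,0,0],0],[[0,0,0],0],[[0,0,0],0],[[0,0,0],0],[[0,0,0],0],[[0,0,0],0],[[0,0,0],0],[[0,0,0],0]])

```text
time_s: 15.17
tcp_pos: [0.5363, 0.2215, 0.2412]
tool_rot: [-0.148, 0.989, 0.0, 0.001]
force: [-6.2, -1.6, 23.5]
opening: 0.59
finger_force: 11.8
```

Emit:
step_arm(increments=[[[0,0,0],0],[[0,0,0],0],[[0,0,0],0],[[0,0,0],0],[[0,0,0],0],[[0,0,0],0],[[0,0,0],0],[[0,0,0],0]])

```text
time_s: 15.83
tcp_pos: [0.5363, 0.2215, 0.2412]
tool_rot: [-0.148, 0.989, 0.0, 0.001]
force: [-6.0, -1.9, 23.4]
opening: 0.585
finger_force: 11.8
```

Emit:
step_arm(increments=[[[0,0,0],0],[[0,0,0],0],[[0,0,0],0],[[0,0,0],0],[[0,0,0],0],[[0,0,0],0],[[0,0,0],0],[[0,0,0],0]])

```text
time_s: 16.5
tcp_pos: [0.5363, 0.2215, 0.2412]
tool_rot: [-0.148, 0.989, 0.0, 0.001]
force: [-6.2, -2.3, 23.8]
opening: 0.584
finger_force: 11.8
```

Emit:
step_arm(increments=[[[0,0,-0.002],0],[[0,0,-0.002],0],[[0,0,-0.002],0],[[0,0,-0.003],0],[[0,0,-0.004],0],[[0,0,-0.006],0],[[0,0,-0.01],0],[[0,0,-0.02],0]])

```text
time_s: 17.17
tcp_pos: [0.5357, 0.2213, 0.2852]
tool_rot: [-0.148, 0.989, -0.0, -0.003]
force: [0.3, 0.2, 0.2]
opening: 0.583
finger_force: 0.0
```

Emit:
step_arm(increments=[[[0,0,-0.02],0],[[0,0,-0.02],0],[[0,0,-0.02],0],[[0,0,-0.02],0],[[0,0,0],0],[[0,0,0],0],[[0,0,0],0],[[0,0,0],0]])

```text
time_s: 17.83
tcp_pos: [0.5361, 0.2214, 0.3654]
tool_rot: [-0.148, 0.989, -0.0, -0.001]
force: [-0.9, -0.1, 0.6]
opening: 0.585
finger_force: 0.0
```

```bash
python3 - <<'E'
from h import *
s=readout.sense();print(s["tcp_pos"],s["force"],s["time_s"])
a=viewer.get_image("scene")[130:310,190:430];b=viewer.get_image("side")[120:290,270:440]
cv2.imwrite("pics/end.png",np.hstack([cv2.resize(a,(400,300),interpolation=3),cv2.resize(b,(300,300),interpolation=3)])[...,::-1])
E
```

```text
[0.53607924 0.22142277 0.36537054] [-0.9115312  -0.10925308  0.58056218] 17.8333
```

View pics/end.png

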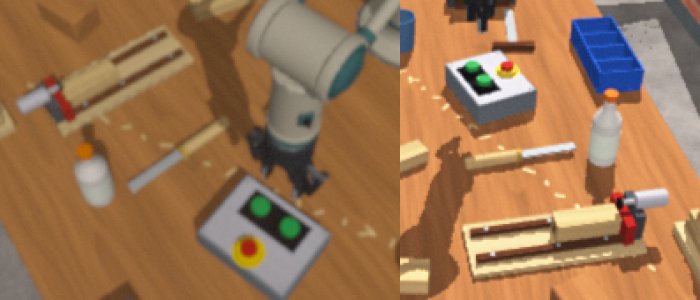

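The last picture shows the rail home against the stop at (95,80) left and (590,222) right. Both green buttons are up at (261,207) and (290,227), the hand is clear, and the bystanders shown are in place.

```bash
python3 -c "
from plant import manip
print(manip.job_done())"
```

```text
the job is handed in; nothing more can be done
None
```

The job is handed in at about 18 s on the robot's clock: the rail is home against the red stop, both green buttons were held down together for over 2 s and are up again, and the hand is clear; the hand-in gave no verdict back.

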